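Set the wax pitcher's hob zone to full on the touch slider

TASK

The wax in the pouring pitcher has set: touch the round power key of the hob zone that the pitcher stands on, then put the fingertips on the smallest mark of that zone's touch slider and slide them lightly along the row of marks to the largest one, without lifting off on the way. Keep the fingertips resting on the largest mark: the program finishes while they still touch the glass there. Leave the other zone's controls alone, and do not lift, shift or tip the pitcher or anything else standing about.

Things in the scene. Friction and masses are not known exactly. Their poses are not given: they have to be found in the camera images.
- hob: double induction hob, 600 (y) x 360 (x) x 62 mm high, flat rigid black glass top, fast to the table; origin under its centre, z up; the front with the touch controls faces the robot (hob -x), +y is its left seen from the robot. Controls: white prints in the glass in one line, 45 mm behind the front edge; per zone from left to right a round key, then the slider. 0.2 N is felt, 40 N is too hard
- key_left (a point): centre of the 20 mm round power key of the left zone (seen from the robot), on the glass, 36 mm left of that zone's smallest mark. What counts as the touch is the point midway between the fingertips, fingers pointing down: within 18 mm across the line of controls and 13 mm along it
- slider_left_small (a point): centre of the smallest mark (low, left end) of the slider of the left zone (seen from the robot), on the glass. The slider is a straight row of ten bars 6 mm wide, 16 mm apart, growing from 5 mm long here to 23 mm at the right end
- slider_left_large (a point): centre of the largest mark (full, right end) of the slider of the left zone (seen from the robot), on the glass, 144 mm right of the smallest; touched when within 13 mm along the row and 18 mm across it
- zone_left (a point): centre of the 190 mm ring that marks the left zone (seen from the robot), on the glass, 175 mm behind the line of controls; the vessel on it stands within 15 mm of this centre
- key_right (a point): centre of the 20 mm round power key of the right zone (seen from the robot), on the glass, 36 mm left of that zone's smallest mark. What counts as the touch is the point midway between the fingertips, fingers pointing down: within 18 mm across the line of controls and 13 mm along it
- slider_right_small (a point): centre of the smallest mark (low, left end) of the slider of the right zone (seen from the robot), on the glass. The slider is a straight row of ten bars 6 mm wide, 16 mm apart, growing from 5 mm long here to 23 mm at the right end
- slider_right_large (a point): centre of the largest mark (full, right end) of the slider of the right zone (seen from the robot), on the glass, 144 mm right of the smallest; touched when within 13 mm along the row and 18 mm across it
- zone_right (a point): centre of the 190 mm ring that marks the right zone (seen from the robot), on the glass, 175 mm behind the line of controls; the vessel on it stands within 15 mm of this centre
- pitcher: tall steel pouring pitcher, 100 mm across, 150 mm high, spout, black handle reaching 95 mm from its axis, hard wax inside; stands on one of the two zones (either one); origin under its centre, on the glass
- saucepan: low aluminium saucepan, 152 mm across, 78 mm high, black handle reaching 210 mm to the back; stands on the other zone; origin under its centre
- spatula: spatula 200 mm long with a wooden handle, lying on the glass between the zones; origin under its middle
- candle: amber jar with set wax, wooden wick and a 94 mm metal bar across its mouth, 72 mm wide, 100 mm high in all, on the table in front of the hob; origin under its centre
- tin: round aluminium candle tin, 79 mm across, 46 mm high, on the table in front of the hob; origin under its centre
- jar: empty amber jar, 72 mm across, 85 mm high, on the table beside the hob; origin under its centre
- bottle_a: amber bottle with black cap, 50 mm across, 125 mm high, on the table beside the hob; origin under its centre
- bottle_b: second such bottle, on the table beside the hob; origin under its centre

How it is judged:
By the outcome, as a careful person would: the job done as asked, in the order asked, and still so for the second after the job is handed in, while the arm keeps its last pose, push and grip.
It also fails if it takes over 53 s, if anything falls off the work surface, if the arm or the gripper's body presses on something with over 40 N, if the wrist force passes 120 N, or if a joint passes its speed limit or range.

ROBOT

A 6-joint arm with a two-finger parallel gripper is mounted at the origin on the work surface. World frame = base frame: x ahead of the robot, y to its left, z up, the work surface at z = 0. Lengths are in mm, angles in rad, forces in N, time in s.
With the tool pointing down it reaches from about 275 to 1000 mm from the base axis. Payload 8.4 kg.
Tool frame: the origin (TCP) lies between the finger pads; the fingertips stand r.finger_overhang ahead of it and the grasp point (between the pads) is the TCP (r.finger_overhang is the distance from the TCP to the fingertips, in mm); z points along the fingers, y is the line along which they close (so a half turn about z gives the same grasp; the last joint's range is limited). The gripper opens to 85 mm and grips with 20 to 120 N. Pads are 22 mm wide; open, the fingers measure 114 mm over their backs; the gripper's body (76 mm by 85 mm) begins 54 mm behind the grasp point. The pads swing forward as they close: fully open they stand 13 mm farther back than shut.
Start: joints at [1.226, 0.353, 1.633, -0, 1.155, -0.002], TCP at [210.077, 588.639, 250.281] pointing down, gripper open.
Joint ranges: [-2.63, 2.63], [-0.92, 2.1], [0.06, 2.66], [-1.3, 4.44], [0, 2.69], [-3.02, 3.02]. Speed limits (rad/s): [2.22, 2.22, 2.79, 3.14, 3.14, 3.14].

INTERFACE

Orientations are given as [roll, pitch, yaw] about the fixed x, y, z axes, in that order (R = Rz(yaw) Ry(pitch) Rx(roll)).
In Python, from rig import r, cams, sign_off gives the robot as it stands.
- The arm moves only by the shell command python3 -m crank 'ROWS' [FORCE]. ROWS is JSON, a list of rows, each a list of 7 numbers: the shift along the tool's x, y, z in m, then the turn, a rotation vector about the tool's x, y, z in rad, then the closure, from 0 (fully open) to 1 (shut). In form: [[dx, dy, dz, ax, ay, az, gripper], ...]. A call has 1 to 5 rows; each row is the pose to reach, as a shift and turn from the pose commanded when the call began, along the tool's axes at that moment; what a row does not reach only later rows make up. A row lasts 1/10 s, in which the tool goes at most 50 mm and 8.59 degrees, less where a joint would pass 70% of its speed; a pose out of reach is approached as far as the arm can. A call with a gripper value outside its range is refused whole. The fingers move at their own pace and stop on an object; FORCE is the grip in N (left out, the last holds). Time passes only in rows, so rows that repeat a pose let the fingers close. It gives the time, the measured TCP pose, the force, the opening and the grip force at its end, in the units of the state.
- r.sense(): the state, without advancing time (a new reading comes with each control period).
- cams.grab_frame(name): name is "scene" or "top" or "wrist"; returns a dict with "image" (420x560x3 uint8, red, green, blue), "fx", "fy", "cx", "cy" (pixels), "position" and "orientation" of the camera in the world. Camera axes: x right, y down, z forward; pixel columns grow to the right and rows downward; lengths in mm; the calibration is good to about 2 mm. A picture is of the moment at which its call begins. There is no depth.
- sign_off(): hands the job in; it is judged then, once.
The state is a dict: "clock": time; "qpos": joint angles; "qvel": joint speeds; "joint_efforts": joint torques, N m; "eef_pos": TCP position; "tcp_rot": TCP orientation; "contact_force": force on the tool from outside, world axes, zero at the start; "wrist_torque": the same for the moment, N m; "opening": opening from 0.0 (shut) to 1.0 (fully open); "grasp_force": force on a finger pad.
Only numpy, scipy, OpenCV 4.12 (cv2) and the standard library are available. Lean on these libraries where they do the work, as an engineer would, in place of code of your own. Each camera call takes 0.05 s, during which the arm holds its last target. There are 200 camera calls.

## Working session

There is one attempt and no reset: what is moved stays moved. The work goes in short steps, Python scripts to look and compute and a shell command to move; the robot and the scene stay as the last step left them, time stands still between calls to the robot, and variables do not carry over. Pictures are saved under pics/ and viewed, at most 10 in all, crops included, and the job is handed in when it is done.

```bash
mkdir -p pics; python3 - <<'E'
from rig import r,cams
import cv2,pickle
d={}
for n in("scene","top"):
    f=cams.grab_frame(n);d[n]=f
    cv2.imwrite(f"pics/{n}0.png",cv2.cvtColor(f["image"],cv2.COLOR_RGB2BGR))
    print(n,f["fx"],f["cx"],f["cy"],f["position"],f["orientation"])
pickle.dump(d,open("f0.pkl","wb"))
print(r.sense(),r.finger_overhang)
E
```

```text
scene 417.29991236079525 277.59544531180126 210.33891598654188 [1271.76359224  526.69345914  897.11082785] [-2.30606004  0.01958816  2.17023575]
top 481.32528264141155 284.1246771763302 203.16826902560314 [ 281.23483243  -15.33442707 1315.20929461] [-2.93304678 -0.00358499 -1.41441835]
{'clock': 0.1, 'qpos': array([ 1.22558695e+00,  3.53570637e-01,  1.63402415e+00, -8.98769871e-06,
        1.15520924e+00, -2.40267769e-03]), 'qvel': array([ 0.00056984, -0.00035887, -0.00182422,  0.00042454,  0.00215024,
        0.00073218]), 'joint_efforts': array([ 8.81279029e-04, -6.06364703e+01, -3.42825973e+01,  2.29129228e-04,
        4.06912324e-03, -2.06117687e-05]), 'eef_pos': array([209.95588889, 588.26980522, 249.65713519]), 'tcp_rot': array([-3.14038126e+00,  5.30767873e-06,  2.79878959e+00]), 'contact_force': array([ 0.433925  ,  0.20645578, -0.06330197]), 'wrist_torque': array([-0.0130819 , -0.03146828,  0.03646021]), 'grasp_force': 0.0, 'opening': 0.9978642324712484} 19.0
```

View pics/top0.png

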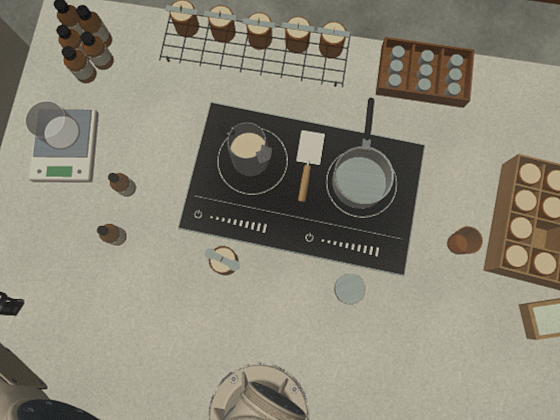

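View pics/scene0.png

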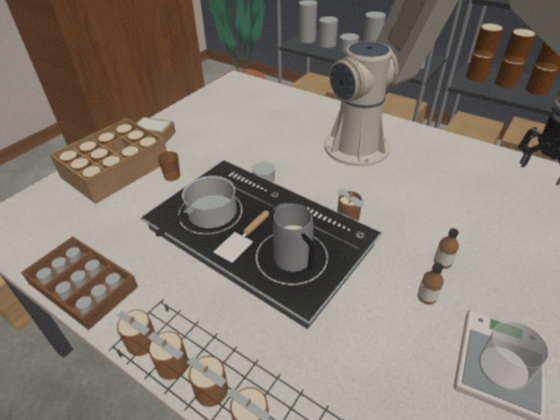

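The pitcher is on the left zone: its wax is at top-image (248,148), and the saucepan is at right (362,180). The left key is at about (198,214), and the left slider runs from about (211,217) to (265,228). The candle at (222,260) is in front of the controls.

```bash
cat > h.py <<'E'
import numpy as np,cv2
from scipy.spatial.transform import Rotation as R
def cast(f,uv,z=62):
    uv=np.atleast_2d(uv).astype(float)
    d=np.c_[(uv[:,0]-f["cx"])/f["fx"],(uv[:,1]-f["cy"])/f["fy"],np.ones(len(uv))]@R.from_euler("xyz",f["orientation"]).as_matrix().T
    p=np.array(f["position"]);return p+d*((z-p[2])/d[:,2])[:,None]
def blobs(f,box,th=110,amin=3):
    x0,y0,x1,y1=box
    m=(f["image"][y0:y1,x0:x1].min(2)>th).astype(np.uint8)
    n,l,s,c=cv2.connectedComponentsWithStats(m)
    return [(c[i]+[x0,y0],s[i,4]) for i in range(1,n) if s[i,4]>=amin]
E
python3 - <<'E'
import pickle,numpy as np
from h import *
f=pickle.load(open("f0.pkl","rb"))["top"]
for c,a in blobs(f,(190,207,272,236),100,1): print(c.round(1),a,cast(f,c)[0].round(1))
print(cast(f,[[211,103],[424,146],[405,274],[180,228]]).round(0))
print("candle",cast(f,[[222,260]],100).round())
E
```

```text
[248. 207.] 1 [518.6 114.7  62. ]
[198.7 210.7] 3 [488.4 242.1  62. ]
[195.4 214.5] 12 [476.9 248.6  62. ]
[268. 211.] 1 [516.2  60.5  62. ]
[198. 213.] 1 [481.9 242.7  62. ]
[200.3 215.8] 6 [475.4 235.1  62. ]
[211.2 216.6] 5 [477.9 206.3  62. ]
[216.9 217.9] 8 [476.8 190.9  62. ]
[222.9 219.4] 11 [475.4 174.4  62. ]
[228.6 220.5] 13 [474.7 159.   62. ]
[234.6 221.6] 14 [474.2 142.7  62. ]
[240.5 222.8] 15 [473.6 126.9  62. ]
[246.5 224.3] 19 [472.1 110.5  62. ]
[252.5 225.5] 21 [471.4  94.4  62. ]
[258.5 226.7] 22 [470.8  78.4  62. ]
[264.3 227.8] 24 [470.4  62.7  62. ]
[198.5 233.6] 78 [428.2 230.7  62. ]
[[ 793.  267.   62.]
 [ 761. -331.   62.]
 [ 408. -316.   62.]
 [ 435.  282.   62.]]
candle [[367. 152. 100.]]
```

```bash
cat >> h.py <<'E'
def go(r,xyz):
    """shift in tool axes, m, from the measured pose"""
    s=r.sense();T=R.from_euler("xyz",s["tcp_rot"])
    return (T.inv().apply(np.array(xyz)-s["eef_pos"])/1000).round(4),s["clock"],s["eef_pos"].round(1),s["contact_force"].round(2),s["opening"]
E
python3 -c "
from h import *
from rig import r
print(go(r,[479.8,242.3,180]))"; python3 -m crank --help | head -20
```

```text
(array([-0.3704, -0.2351,  0.0699]), 0.1, array([210. , 588.3, 249.7]), array([ 0.43,  0.21, -0.06]), 0.9978642324712484)invalid input: not JSON, or not a number
```

```bash
python3 -m crank '[[-0.037,-0.024,0,0,0,0,1],[-0.074,-0.047,0,0,0,0,1],[-0.111,-0.071,0,0,0,0,1],[-0.148,-0.094,0,0,0,0,1],[-0.185,-0.118,0,0,0,0,1]]' 20
python3 -m crank '[[-0.037,-0.024,0.01,0,0,0,1],[-0.074,-0.047,0.02,0,0,0,1],[-0.111,-0.071,0.04,0,0,0,1],[-0.148,-0.094,0.055,0,0,0,1],[-0.185,-0.118,0.07,0,0,0,1]]'
python3 -m crank '[[0,0,0,0,0,0,1],[0,0,0,0,0,0,1],[0,0,0,0,0,0,1]]'
python3 - <<'E'
from h import *
from rig import r,cams
import pickle
f=cams.grab_frame("wrist");pickle.dump(f,open("w1.pkl","wb"))
cv2.imwrite("pics/w1.png",cv2.cvtColor(f["image"],cv2.COLOR_RGB2BGR))
print(f["position"],f["orientation"],go(r,[479.8,242.3,100]))
E
```

```text
clock: 0.6
eef_pos: [345.3, 413.8, 250.0]
tcp_rot: [-3.141, -0.0, 2.799]
contact_force: [0.1, 0.4, -0.8]
opening: 0.146
grasp_force: 0.0
clock: 1.1
eef_pos: [479.9, 240.4, 179.5]
tcp_rot: [-3.141, -0.0, 2.799]
contact_force: [-0.1, -0.1, -0.2]
opening: -0.002
grasp_force: 0.0
clock: 1.4
eef_pos: [478.9, 242.6, 180.4]
tcp_rot: [3.141, -0.0, 2.799]
contact_force: [-0.1, 0.3, 0.4]
opening: 0.002
grasp_force: 0.0
[410.90036813 267.58050451 303.87912652] [2.85430939e+00 2.47178343e-04 1.22830914e+00] (array([-0.0011, -0.0003,  0.0806]), 1.45, array([478.8, 242.9, 180.6]), array([0.13, 0.21, 0.1 ]), 0.002117083991119089)
```

View pics/w1.png

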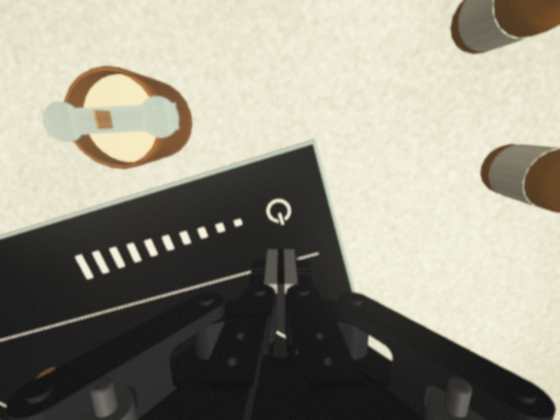

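The wrist view shows the left key at (279,210). The bars run from (238,223) to (84,266), and the shut fingertips are at (281,250), above the key line.

```bash
python3 - <<'E'
import pickle
from h import *
from rig import r
f=pickle.load(open("w1.pkl","rb"))
for c,a in blobs(f,(70,195,300,282),130,20): print(c.round(1),a,cast(f,c)[0].round(1))
E
```

```text
[ 94.7 202.2] 868 [420.  100.5  62. ]
[278.  208.8] 209 [476.5 242.   62. ]
[280.7 218.3] 41 [485.1 241.3  62. ]
[237.6 222. ] 48 [476.  205.9  62. ]
[219.9 227.1] 65 [475.2 189.9  62. ]
[202.3 232.2] 81 [474.4 173.9  62. ]
[184.8 237.2] 100 [473.6 157.9  62. ]
[167.5 242.2] 117 [472.7 141.9  62. ]
[150.4 247.2] 132 [471.9 125.9  62. ]
[133.6 252.1] 149 [471.2 109.9  62. ]
[116.9 256.9] 163 [470.4  94.   62. ]
[100.3 261.7] 176 [469.6  78.   62. ]
[ 83.8 266.4] 188 [468.7  62.   62. ]
[231.3 276.5] 63 [521.9 181.3  62. ]
```

Both views agree to about 2 mm, and the spacing fits (16 mm pitch, 36 mm from key to smallest mark, 144 mm row). Next I descend on the key, slowly at the end.

```bash
python3 -m crank '[[0.001,0,0.03,0,0,0,1],[0.001,0,0.06,0,0,0,1],[0.001,0,0.085,0,0,0,1],[0.001,0,0.092,0,0,0,1],[0.001,0,0.092,0,0,0,1]]' && python3 -m crank '[[0,0,0.002,0,0,0,1],[0,0,0.004,0,0,0,1],[0,0,0.005,0,0,0,1],[0,0,0.005,0,0,0,1]]'
```

```text
clock: 1.95
eef_pos: [477.5, 243.0, 87.9]
tcp_rot: [-3.141, -0.001, 2.8]
contact_force: [0.2, 0.7, 0.0]
opening: -0.003
grasp_force: 0.0
clock: 2.35
eef_pos: [478.5, 242.4, 83.8]
tcp_rot: [3.141, 0.001, 2.799]
contact_force: [-0.1, 0.9, -0.1]
opening: -0.002
grasp_force: 0.0
```

```bash
python3 -m crank '[[0,0,0.001,0,0,0,1],[0,0,0.001,0,0,0,1],[0,0,0.002,0,0,0,1],[0,0,0.002,0,0,0,1]]' && python3 -m crank '[[0,0,0.0005,0,0,0,1],[0,0,0.001,0,0,0,1],[0,0,0.001,0,0,0,1]]'
```

```text
clock: 2.75
eef_pos: [478.2, 242.3, 81.2]
tcp_rot: [-3.141, -0.0, 2.799]
contact_force: [0.0, -1.0, 0.1]
opening: 0.0
grasp_force: 0.0
clock: 3.05
eef_pos: [478.3, 242.3, 81.0]
tcp_rot: [-3.142, -0.0, 2.799]
contact_force: [-3.4, -1.0, 10.9]
opening: 0.002
grasp_force: 5.7
```

The key is touched at 11 N. Now I lift and move to the smallest mark.

```bash
python3 -m crank '[[0,0,-0.006,0,0,0,1],[0,0,-0.012,0,0,0,1],[-0.0053,-0.0174,-0.012,0,0,0,1],[-0.0106,-0.0348,-0.012,0,0,0,1],[-0.0106,-0.0348,-0.008,0,0,0,1]]' && python3 -m crank '[[0,0,0.003,0,0,0,1],[0,0,0.006,0,0,0,1],[0,0,0.007,0,0,0,1],[0,0,0.007,0,0,0,1]]'
```

```text
clock: 3.55
eef_pos: [476.5, 204.8, 88.8]
tcp_rot: [-3.142, 0.0, 2.798]
contact_force: [-0.7, -0.0, -0.0]
opening: 0.002
grasp_force: 0.0
clock: 3.95
eef_pos: [476.5, 206.5, 81.1]
tcp_rot: [-3.141, -0.0, 2.799]
contact_force: [0.5, 0.0, 0.5]
opening: -0.002
grasp_force: 0.0
```

```bash
python3 -m crank '[[0,0,0.0005,0,0,0,1],[0,0,0.001,0,0,0,1],[0,0,0.001,0,0,0,1]]' && python3 -m crank '[[-0.0014,-0.0046,0,0,0,0,1],[-0.0029,-0.0096,0,0,0,0,1]]'
```

```text
clock: 4.25
eef_pos: [476.6, 206.5, 81.0]
tcp_rot: [3.141, -0.0, 2.799]
contact_force: [-3.7, -0.7, 12.4]
opening: 0.002
grasp_force: 6.0
clock: 4.45
eef_pos: [477.2, 197.3, 81.1]
tcp_rot: [3.139, 0.002, 2.799]
contact_force: [0.3, 4.6, 4.2]
opening: 0.005
grasp_force: 2.8
```

```bash
python3 -m crank '[[-0.002,-0.0068,0.0003,0,0,0,1],[-0.004,-0.0136,0.0004,0,0,0,1],[-0.006,-0.0204,0.0004,0,0,0,1],[-0.008,-0.0272,0.0004,0,0,0,1]]'
```

```text
clock: 4.85
eef_pos: [476.3, 169.1, 81.0]
tcp_rot: [3.138, 0.003, 2.799]
contact_force: [-0.1, 6.5, 8.5]
opening: -0.004
grasp_force: 4.2
```

```bash
python3 -m crank '[[-0.002,-0.007,0,0,0,0,1],[-0.004,-0.014,0,0,0,0,1],[-0.006,-0.021,0,0,0,0,1],[-0.008,-0.028,0,0,0,0,1],[-0.010,-0.035,0,0,0,0,1]]'
```

```text
clock: 5.35
eef_pos: [474.1, 132.6, 81.0]
tcp_rot: [3.138, 0.003, 2.799]
contact_force: [0.4, 5.2, 9.4]
opening: -0.001
grasp_force: 4.5
```

```bash
python3 -m crank '[[-0.002,-0.007,0,0,0,0,1],[-0.004,-0.014,0,0,0,0,1],[-0.006,-0.021,0,0,0,0,1],[-0.008,-0.028,0,0,0,0,1],[-0.010,-0.035,0,0,0,0,1]]' && python3 -m crank '[[-0.002,-0.007,0,0,0,0,1],[-0.004,-0.014,0,0,0,0,1],[-0.006,-0.021,0,0,0,0,1],[-0.008,-0.028,0,0,0,0,1],[-0.009,-0.032,0,0,0,0,1]]' && python3 -m crank '[[0,0,0,0,0,0,1],[0,0,0,0,0,0,1]]'
```

```text
clock: 5.85
eef_pos: [471.8, 96.2, 81.0]
tcp_rot: [3.138, 0.003, 2.798]
contact_force: [0.7, 6.1, 10.0]
opening: 0.002
grasp_force: 4.8
clock: 6.35
eef_pos: [469.5, 62.7, 81.0]
tcp_rot: [3.139, 0.003, 2.798]
contact_force: [1.0, 6.9, 10.8]
opening: 0.002
grasp_force: 5.0
clock: 6.55
eef_pos: [469.5, 62.5, 81.0]
tcp_rot: [3.139, 0.003, 2.799]
contact_force: [1.4, 0.6, 10.9]
opening: -0.001
grasp_force: 5.5
```

The fingertips rest on the largest mark, at (469.5, 62.5) against a measured (469.2, 62.2), pressing with 11 N. I take one look before handing in.

```bash
python3 - <<'E'
from rig import cams
import cv2
f=cams.grab_frame("scene");cv2.imwrite("pics/s2.png",cv2.cvtColor(f["image"],cv2.COLOR_RGB2BGR))
E
```

```text
(no output)
```

View pics/s2.png

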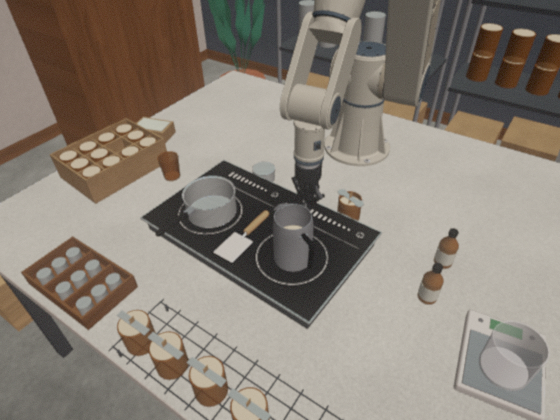

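The fingertips are at the right end of the left slider, near (305,205). The pitcher at (293,238) and everything else stand where they were.

```bash
python3 -c "
from rig import r,sign_off
print(r.sense()['contact_force']);print(sign_off())"
```

```text
[ 0.96166927  1.28549663 11.52809337]
the job is handed in; nothing more can be done
None
```

I touched the left zone's power key, slid the fingertips from the smallest mark to the largest with contact at every reading, and handed the job in with them resting on the largest mark at about 11 N; nothing else appeared moved in the last picture.

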